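# Load three cans in order into a gravity-feed can lane

### The arm

A 6-joint arm with a two-finger parallel gripper is mounted at the origin on the work surface. World frame = base frame: x ahead of the robot, y to its left, z up, the work surface at z = 0. Lengths are in m, angles in rad, forces in N, time in s.
With the tool pointing down it reaches from about 0.35 to 0.775 m from the base axis. Payload 7.3 kg.
Tool frame: the origin (TCP) lies at the very end of the fingers, on their centre line; the grasp point (between the pads) lies 19 mm behind it (manip.grip_depth is the distance from the TCP to the grasp point, in m); z points along the fingers, y is the line along which they close (so a half turn about z gives the same grasp; the last joint's range is limited). The gripper opens to 92 mm and grips with 3 to 60 N. Pads are 19 mm wide; open, the fingers measure 130 mm over their backs; the gripper's body (75 mm by 190 mm) begins 47 mm behind the grasp point.
Start: joints at [1.167, 0.342, 1.524, -0, 1.275, -0.146], TCP at [0.134, 0.508, 0.227] pointing down, gripper open.
Joint ranges: [-2.53, 2.53], [-0.77, 2.02], [0.04, 2.7], [-1, 4.14], [0.28, 2.66], [-3.11, 3.11]. Speed limits (rad/s): [2.57, 2.57, 3.14, 3.14, 3.14, 3.14].

### API

Orientations are given as a 3x3 rotation matrix whose columns are the frame's x, y, z axes.
In Python, from station import manip, get_image, order, models gives the robot as it stands.
- The arm moves only by the tool play_rows, never from a script. Its argument "motion" is a list of rows, each a list of 3 entries, a list of its own where there are three numbers: the turn, a rotation vector about the world's x, y, z each as a share of 0.5 rad, from -1 to 1, then the shift along the world's x, y, z each as a share of 5 cm, from -1 to 1, then the closure, from -1 (fully open) to 1 (shut), so that 0 is half open. In form: [[[rx, ry, rz], [tx, ty, tz], hand], ...]. A call has 1 to 20 rows; each row shifts and turns the commanded pose from where the row before left it; what a row does not reach is not made up. A row lasts 1/10 s, in which the tool goes at most 50 mm and 8.59 degrees, less where a joint would pass 70% of its speed; a pose out of reach is approached as far as the arm can. A call with a number of a shift or a turn outside -1 to 1 is refused whole. A call with a gripper value outside its range is refused whole. The fingers move at their own pace and stop on an object; the grip force is fixed at half the most. Time passes only in rows, so rows that do not move let the fingers close. It gives the time, the measured TCP pose, the force, the opening and the grip force at its end, in the units of the state.
- manip.state(): the state, without advancing time (a new reading comes with each control period).
- get_image(name): name is "scene" or "top" or "wrist"; returns a dict with "image" (420x560x3 uint8, red, green, blue), "fx", "fy", "cx", "cy" (pixels), "world_from_camera" (4x4, takes a point from camera to world coordinates). Camera axes: x right, y down, z forward; pixel columns grow to the right and rows downward; lengths in m; the calibration is good to about 2 mm. A picture is of the moment at which its call begins. There is no depth.
- order.hand_in(): hands the job in; it is judged then, once.
Trained networks look in the newest picture that a camera, given by its name, has taken for a name from the list of things; names that differ only in an ending like _2 or _b are one class to them, and where a whole thing is asked for, a point or a joint stands for the part that bears it (a point fixed in the world has none). Each returns a list of dicts, best first, with "conf" (0 to 1); they miss things now and then, are a little off and sometimes report something else, mostly with a low value. They report only what shows in the picture. A call takes as long as a camera call. They do not tell look-alikes from the thing itself.
- models.find_in(camera, label): "position" ([row, column] as shares, 0 to 1, of the picture: columns of its width, rows of its height, amid what is visible of it).
The state is a dict: "t": time; "q": joint angles; "qd": joint speeds; "joint_efforts": joint torques, N m; "tcp_pos": TCP position; "orientation": TCP orientation; "wrist_force": force on the tool from outside, world axes, zero at the start; "wrist_torque": the same for the moment, N m; "grip_width": opening from 0.0 (shut) to 1.0 (fully open); "grasp_force": force on a finger pad.
Only numpy, scipy, OpenCV 4.12 (cv2) and the standard library are available. Lean on these libraries where they do the work, as an engineer would, in place of code of your own. Each camera call takes 0.05 s, during which the arm holds its last target. There are 200 camera calls.

### The job

Load the three tin cans standing on the table into the sloping can dispenser so that they will come out longest first, then the middle one, then the shortest: lay each can on its side across the open loading end, feeling it down onto the floor of the lane before you let go (do not drop it), and let it roll down under the wire guard until it rests against the end stop or the can before. Leave everything else on the table where it is.

Things in the scene. Friction and masses are not known exactly. Their poses are not given: they have to be found in the camera images.
- can_long_center (a point): plain tin can with a paper label and bright rims, diameter 56 mm, 100 mm long, 0.28 kg nominal (the true mass may differ by 30 %); the longest of three cans alike but for length; starts standing upright and loose on the table. Point: the can's centre, half-way up its axis; z is the can's axis
- can_medium_center (a point): plain tin can with a paper label and bright rims, diameter 56 mm, 82 mm long, 0.23 kg nominal (the true mass may differ by 30 %); the middle one of three cans alike but for length; starts standing upright and loose on the table. Point: the can's centre, half-way up its axis; z is the can's axis
- can_short_center (a point): plain tin can with a paper label and bright rims, diameter 56 mm, 64 mm long, 0.18 kg nominal (the true mass may differ by 30 %); the shortest of three cans alike but for length; starts standing upright and loose on the table. Point: the can's centre, half-way up its axis; z is the can's axis
- dispenser: fixed metal can lane, 348 x 126 mm; origin on the table under its middle; y axis level, along the lane to its low end; x axis level, across it. The flat floor falls 7 degrees to +y. It stands on clamped telescopic legs, 0 to 50 mm above the table heights given here: the setting varies and is not reported. Cans lying along x roll to +y by themselves, their centres stopping at y = 144, 89, 33 mm
- bay (a point): centre of the open loading end, on the lane's centre line, 84 mm uphill of the dispenser's origin, axes as its own. Given at the lane floor's lowest setting, 93 mm above the table; the true floor is 0 to 50 mm above it, so feel for it. Inside width 120 mm; side walls 3 mm thick, 18 mm high; high end wall 85 mm uphill, 40 mm high. Open above from that wall to 104 mm downhill of here
- stop (a point): foot of the end stop at the low end, given for the lowest setting, 62 mm above the table; the stop is a plate across the lane, 44 mm high above the floor
- guard (a point): top centre (for the lowest setting) of the wire hoop over the lane, about 54 mm downhill of the middle, 73 mm above the floor, legs just outside the side walls; it carries two wires, 16 mm either side of the centre line, from the end stop to 25 mm uphill of the hoop, underside 63 mm above the floor; cans roll under them
Things that resemble listed ones, but are neither listed nor needed, are in the scene too. What is shaped like the part that bears can_short_center but orange or red is not meant.

How it is judged:
On the way, in this order (a step that is already met when the one before it is completed fails the run):
1. the long can lies across the lane against the end stop (y of can_long_center in the frame of dispenser between 0.1303 and 0.1583 m and x of can_long_center in the frame of dispenser between -0.034 and 0.034 m and z of can_long_center in the frame of dispenser between 0.0812 and 0.1552 m and angle between the z axis of can_long_center and the x axis of dispenser, either way round below 0.3 rad), for 0.3 s.
2. the medium can lies across the lane against the long can (y of can_medium_center in the frame of dispenser between 0.0747 and 0.1027 m and x of can_medium_center in the frame of dispenser between -0.034 and 0.034 m and z of can_medium_center in the frame of dispenser between 0.088 and 0.162 m and angle between the z axis of can_medium_center and the x axis of dispenser, either way round below 0.3 rad), for 0.3 s.
3. the short can lies across the lane against the medium can (y of can_short_center in the frame of dispenser between 0.0191 and 0.0471 m and x of can_short_center in the frame of dispenser between -0.034 and 0.034 m and z of can_short_center in the frame of dispenser between 0.0948 and 0.1688 m and angle between the z axis of can_short_center and the x axis of dispenser, either way round below 0.3 rad), for 0.3 s.
At the end, for the whole second after the job is handed in: Long can at the end stop, medium next, short last, each lying on the lane floor straight across (axis within 0.3 rad, centre within 14 mm of its resting place along the lane and 34 mm of the centre line), all at rest (under 0.03 m/s) (all of step 1 and all of step 2 and all of step 3 and linear speed of each of can_long, can_medium, can_short below 0.03 m/s); the robot touches nothing.
It fails at once if a can is dropped or thrown (faster than 0.72 m/s while not in the fingers: a free fall of 26 mm) ((linear speed of can_long above 0.72 m/s and contact force between can_long and the fingers below 0.05 N) or (linear speed of can_medium above 0.72 m/s and contact force between can_medium and the fingers below 0.05 N) or (linear speed of can_short above 0.72 m/s and contact force between can_short and the fingers below 0.05 N)).
It fails at once if another thing on the table is moved by more than 30 mm (distance of any of cutter, tag_plate, jar, pasta_box, tape, jar2 from where it was at the start of the episode above 0.03 m).
It also fails if it takes over 72 s, if anything falls off the work surface, if the arm or the gripper's body presses on something with over 40 N, if the wrist force passes 120 N, or if a joint passes its speed limit or range.

## Working session

There is one attempt and no reset: what is moved stays moved. The work goes in short steps, Python scripts to look and compute and a tool call to move; the robot and the scene stay as the last step left them, time stands still between calls to the robot, and variables do not carry over. Pictures are saved under pics/ and viewed, at most 10 in all, crops included, and the job is handed in when it is done.

Besides the shell and the picture viewer there is one more tool, called after "Call:" as a command line: name --argument value ..., lists and objects as JSON in quotes. play_rows: Moves the arm, as the interface text tells. Its arguments: {"type":"object","properties":{"motion":{"type":"array"}},"required":["motion"]}

```bash
mkdir -p pics; cat > h.py <<'E'
import numpy as np, cv2
from station import manip, get_image, order, models
def save(n,f):
    d=get_image(n); cv2.imwrite('pics/'+f,d['image'][:,:,::-1]); return d
def ray(d,u,v):
    T=np.array(d['world_from_camera']); r=T[:3,:3]@np.array([(u-d['cx'])/d['fx'],(v-d['cy'])/d['fy'],1]); return T[:3,3],r
def atz(d,u,v,z):
    o,r=ray(d,u,v); return o+r*(z-o[2])/r[2]
def proj(d,p):
    T=np.linalg.inv(np.array(d['world_from_camera'])); c=T[:3,:3]@np.array(p)+T[:3,3]; return np.array([d['fx']*c[0]/c[2]+d['cx'],d['fy']*c[1]/c[2]+d['cy']])
def tri(*obs):
    A=np.zeros((3,3));b=np.zeros(3)
    for d,u,v in obs:
        o,r=ray(d,u,v); r=r/np.linalg.norm(r); P=np.eye(3)-np.outer(r,r); A+=P;b+=P@o
    return np.linalg.solve(A,b)
E
python3 - <<'E'
from h import *
for n in ['scene','top','wrist']:
    d=save(n,n+'0.png'); print(n,d['fx'],d['cx'],d['cy'],np.round(d['world_from_camera'],3).tolist())
    for l in ['can_long_center','can_medium_center','can_short_center','dispenser','guard','stop','bay']:
        try: print(l,[(round(r['position'][1]*560),round(r['position'][0]*420),round(r['conf'],2)) for r in models.find_in(n,l)])
        except Exception as e: print(l,e)
s=manip.state(); print(s['t'],s['tcp_pos'],s['orientation'],s['wrist_force'],s['grip_width'],manip.grip_depth)
cv2.imwrite('pics/a0.png',np.vstack([cv2.imread('pics/'+n+'0.png') for n in ['scene']]))
E
```

```text
scene 501.969781090229 278.79060858047245 210.6258242782676 [[-0.857, 0.277, -0.434, 1.039], [0.515, 0.473, -0.715, 0.895], [0.008, -0.836, -0.548, 0.771], [0.0, 0.0, 0.0, 1.0]]
can_long_center []
can_medium_center [(211, 174, 0.91)]
can_short_center [(278, 178, 0.82), (194, 198, 0.79), (245, 188, 0.73)]
dispenser [(319, 258, 0.58), (210, 176, 0.32)]
guard [(318, 258, 0.8)]
stop [(319, 257, 0.61)]
bay [(320, 257, 0.64)]
top 483.84909331837383 273.0302229699622 211.3695907205473 [[0.009, -0.995, 0.101, 0.396], [-1.0, -0.008, 0.002, 0.036], [-0.001, -0.101, -0.995, 1.095], [0.0, 0.0, 0.0, 1.0]]
can_long_center [(337, 208, 0.58)]
can_medium_center [(436, 197, 0.77)]
can_short_center [(385, 223, 0.71), (386, 271, 0.61)]
dispenser [(189, 198, 0.96)]
guard [(188, 197, 0.58)]
stop [(189, 196, 0.85)]
bay [(189, 200, 0.97), (339, 212, 0.17)]
wrist 354.386333360116 280.4478455541795 212.1209828267324 [[0.255, 0.924, 0.287, 0.056], [0.967, -0.243, -0.076, 0.527], [-0.0, 0.296, -0.955, 0.385], [0.0, 0.0, 0.0, 1.0]]
can_long_center []
can_medium_center []
can_short_center []
dispenser []
guard []
stop []
bay []
1.2 [0.13383237 0.50767779 0.22674075] [[-9.66953157e-01  2.54954093e-01  4.81145836e-05]
 [ 2.54954097e-01  9.66953152e-01  1.03411180e-04]
 [-2.01594446e-05  1.12260777e-04 -9.99999993e-01]] [-0.09886503 -0.02990372  0.57893645] 1.0008885229711724 0.0188
```

View pics/scene0.png

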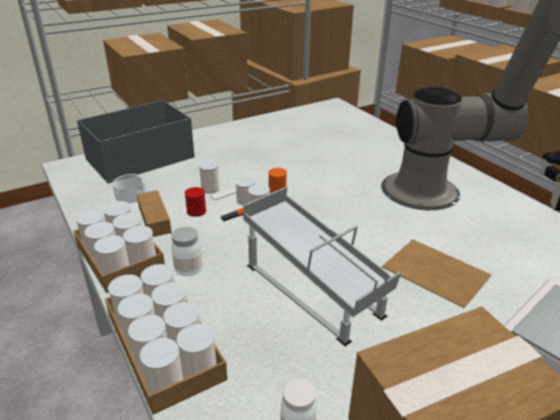

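View pics/top0.png

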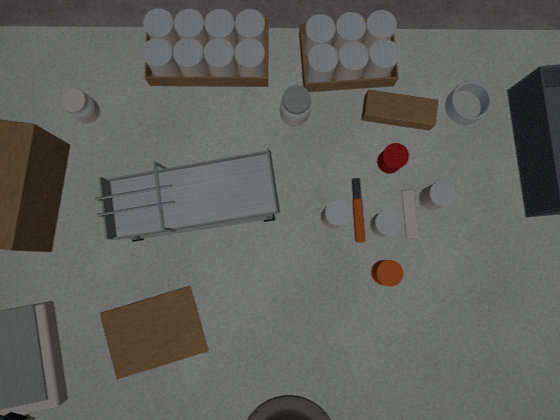

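The scene view shows three whitish cans at (209,176), (246,188) and (260,192), with orange (278,180) and red (195,202) look-alikes. The top view shows them at about (337,213), (387,222) and (438,195). The white cans in the trays, the jar at (296,105) and the glass jar at (467,102) are not meant. The dispenser is around (190,195) in the top view, with its low end and guard on the left (+y).

```bash
python3 - <<'E'
import cv2,numpy as np
t=cv2.imread('pics/top0.png');s=cv2.imread('pics/scene0.png')
def c(im,x,y,w,h,k): 
    a=cv2.resize(im[y:y+h,x:x+w],None,fx=k,fy=k,interpolation=cv2.INTER_CUBIC); return np.clip(a*1.5,0,255).astype(np.uint8) if im is t else a
a=c(t,310,165,160,75,5); b=c(s,185,150,133,60,6)[:, :800]
b=np.pad(b,((0,0),(0,800-b.shape[1]),(0,0)))
m=np.vstack([a,b])[:600]; cv2.imwrite('pics/cans.png',m)
cv2.imwrite('pics/disp.png',np.vstack([c(t,90,140,200,110,3),c(s,230,180,200,90,3)]))
E
```

```text
(no output)
```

View pics/cans.png

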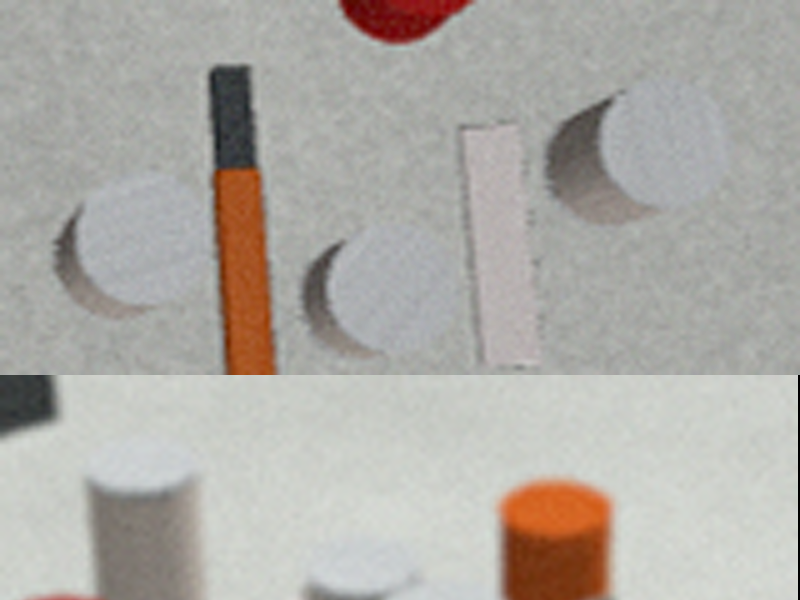

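View pics/disp.png

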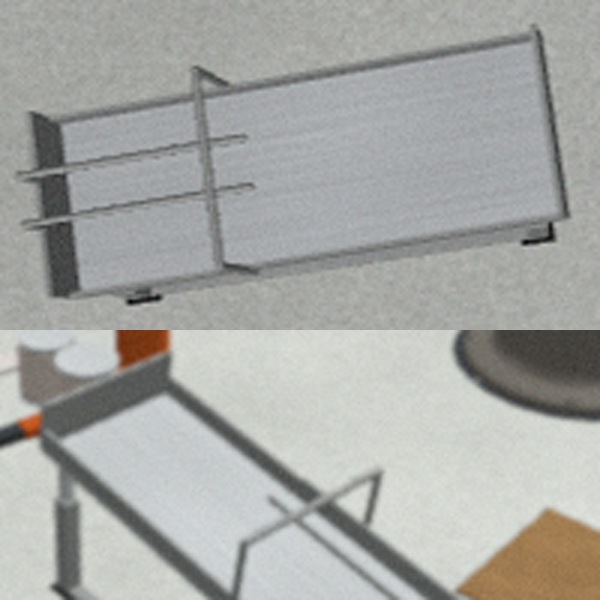

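```bash
python3 - <<'E'
from h import *
t=get_image('top');s=get_image('scene')
P={'A':((338.2,212.6),(259.5,188)),'B':((388.2,222.4),(245.3,181.7)),'C':((442.8,193.6),(208.8,165.3)),
'wallR(-x)':((279,211.7),(286,187.7)),'wallL(+x)':((269,150),(244,214)),
'hoop-x':((163.3,229.3),(356,227.3)),'hoop+x':((155,162.7),(311.3,251)),'stop+x':((101,177.3),(346,303)),'stop-x':((107.3,239),(396,276))}
for k,(a,b) in P.items():
    p=tri((t,*a),(s,*b)); print(k,p.round(4),(proj(t,p)-a).round(1),(proj(s,p)-b).round(1))
E
```

```text
A [ 0.496  -0.0962  0.1011] [-0.  0.] [-0. -0.]
B [ 0.4799 -0.2089  0.0593] [-0.   0.1] [-0.1 -0. ]
C [ 0.5406 -0.3216  0.0761] [-0.1  0.2] [-0.1 -0. ]
wallR(-x) [0.4909 0.0264 0.1631] [ 0.1 -0.2] [0.2 0. ]
wallL(+x) [0.6163 0.0476 0.1426] [-0.2  0.2] [-0.3 -0. ]
hoop-x [0.4551 0.2473 0.1696] [ 0.4 -0.4] [0.5 0. ]
hoop+x [0.5831 0.2678 0.1714] [-0.1  0.1] [-0.1 -0. ]
stop+x [0.5695 0.3831 0.122 ] [ 3.1 -3.6] [5.2 0.1]
stop-x [0.4402 0.3683 0.1203] [ 1.7 -1.7] [ 2.4 -0.1]
```

Choice by measured top heights: (338,213) is 0.101 m, so the long can. (443,194) is about 0.08 m, so the medium. (388,222) is about 0.06 m, so the short. Orange (388,272) and red (393,157) are rejected by colour. From the wall and hoop corners, the dispenser origin is about (0.527, 0.205), yawed about 9°, with the leg setting about 15–20 mm.

My plan is to grasp each upright can with the tool leaning 45° back towards the robot. I then spin 180° about the tool axis, which lays the can along the lane's x axis, and feel it down.

```bash
cat >> h.py <<'E'
from scipy.spatial.transform import Rotation as Ro
def R_lean(phi,y_az_sign=1,tilt=45):
    p=np.radians(phi);a=np.radians(tilt);o=np.array([np.cos(p),np.sin(p),0]);Z=np.array([0,0,1.])
    z=-np.sin(a)*o-np.cos(a)*Z; y=y_az_sign*np.cross(Z,o); return np.c_[np.cross(y,z),y,z]
def plan(g,R,back=0,up=0,frm=None):
    """g: grasp point; prints shift and turn in shares from present pose"""
    s=manip.state(); R=np.array(R); p=np.array(g)+.019*R[:,2]-back*R[:,2]+[0,0,up]
    d=(p-np.array(s['tcp_pos']))/.05; r=Ro.from_matrix(R@np.array(s['orientation']).T).as_rotvec()/.5
    print('shift',d.round(2),'turn',r.round(3),'rows>=',max(np.linalg.norm(d),np.linalg.norm(r)/.29).round(1)); return d,r
def st():
    s=manip.state(); R=np.array(s['orientation']); print('t',round(s['t'],2),'tcp',np.round(s['tcp_pos'],4),'grasp',np.round(s['tcp_pos']-.019*R[:,2],4),'z',R[:,2].round(3),'y',R[:,1].round(3),'F',np.round(s['wrist_force'],2),'w',round(s['grip_width']*.092,4),'gf',np.round(s['grasp_force'],1),'q',np.round(s['q'],2))
E
python3 - <<'E'
from h import *
t=get_image('top')
for k,u,z in [('A',(338.2,212.6),.1),('B',(388.2,222.4),.064),('C',(442.8,193.6),.082),('cutter',(359,210),.01),('red',(398,154),.064),('orange',(388,272),.064)]: print(k,atz(t,*u,z).round(4))
A=atz(t,338.2,212.6,.1); A[2]=.072
plan(A,R_lean(-20),back=.12)
plan(A,R_lean(-20))
E
```

```text
A [ 0.4962 -0.0964  0.1   ]
B [ 0.4797 -0.2079  0.064 ]
C [ 0.5402 -0.3198  0.082 ]
cutter [ 0.5115 -0.1553  0.01  ]
red [ 0.6285 -0.2314  0.064 ]
orange [ 0.3745 -0.2058  0.064 ]
shift [  8.59 -12.57  -1.67] turn [ 0.469  1.5   -0.173] rows>= 15.3
shift [  6.99 -11.99  -3.36] turn [ 0.469  1.5   -0.173] rows>= 14.3
```

Call:
play_rows --motion '[[[0,0,0],[0.55,-0.8,0],-1],[[0,0,0],[0.55,-0.8,0],-1],[[0,0,0],[0.55,-0.8,0],-1],[[0,0,0],[0.55,-0.8,0],-1],[[0,0,0],[0.55,-0.8,0],-1],[[0,0,0],[0.55,-0.8,0],-1],[[0,0,0],[0.55,-0.8,0],-1],[[0,0,0],[0.55,-0.8,0],-1],[[0.059,0.187,-0.022],[0.52,-0.77,-0.21],-1],[[0.059,0.187,-0.022],[0.52,-0.77,-0.21],-1],[[0.059,0.187,-0.022],[0.52,-0.77,-0.21],-1],[[0.059,0.187,-0.022],[0.52,-0.77,-0.21],-1],[[0.059,0.187,-0.022],[0.52,-0.77,-0.21],-1],[[0.059,0.187,-0.022],[0.52,-0.77,-0.21],-1],[[0.059,0.187,-0.022],[0.52,-0.77,-0.21],-1],[[0.059,0.187,-0.022],[0.52,-0.77,-0.21],-1],[[0,0,0],[0,0,0],-1]]'

```text
t: 3.05
tcp_pos: [0.5608, -0.1222, 0.1297]
orientation: [[-0.658, 0.349, -0.668], [0.245, 0.937, 0.248], [0.713, -0.0, -0.702]]
wrist_force: [0.1, 0.1, -3.3]
grip_width: 0.999
grasp_force: 0.0
```

```bash
python3 - <<'E'
from h import *
st(); A=[.4962,-.0964,.072]
plan(A,R_lean(-20),back=.12)
plan(A,R_lean(-20))
d=save('wrist','w1.png'); print(proj(d,[.4962,-.0964,.1]),proj(d,[.4962,-.0964,.0]))
E
```

```text
t 3.05 tcp [ 0.5608 -0.1222  0.1297] grasp [ 0.5735 -0.1269  0.143 ] z [-0.668  0.248 -0.702] y [ 0.349  0.937 -0.   ] F [ 0.1   0.12 -3.26] w 0.092 gf 0.0 q [-0.35  1.03  0.76  0.    2.14 -1.56]
shift [0.05 0.03 0.27] turn [-0.005 -0.015  0.014] rows>= 0.3
shift [-1.54  0.61 -1.42] turn [-0.005 -0.015  0.014] rows>= 2.2
[284.19946268 185.4382125 ] [283.23926265 244.72260696]
```

View pics/w1.png

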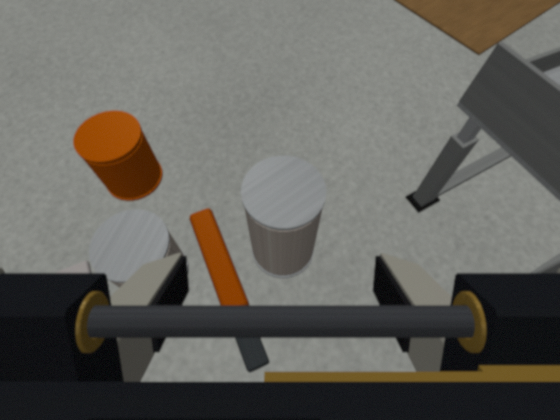

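Orange look-alike at (118,155), short candidate at (130,245), cutter, and the long candidate at (284,193) between the fingers. Its top sits 8 px lower than predicted, so I'll check the heights again before grasping.

```bash
python3 - <<'E'
from h import *
from itertools import combinations
t=get_image('top');w=get_image('wrist');s=get_image('scene')
for k,a,b,c in [('A',(338.2,212.6),(284,193),(259.5,188)),('B',(388.2,222.4),(130,244),(245.3,181.7))]:
    o=[(t,*a),(w,*b),(s,*c)]
    for i,j in combinations(range(3),2):
        p=tri(o[i],o[j]); print(k,i,j,p.round(4),(proj(o[i][0],p)-o[i][1:]).round(1),(proj(o[j][0],p)-o[j][1:]).round(1))
im=cv2.resize(s['image'][150:225,190:290,::-1],None,fx=8,fy=8,interpolation=cv2.INTER_CUBIC); cv2.imwrite('pics/sc2.png',im)
# predicted top centres in scene for hyp heights given top rays
for k,u in [('A',(338.2,212.6)),('B',(388.2,222.4)),('C',(442.8,193.6))]:
    for z in (.064,.082,.1): print(k,z,((proj(s,atz(t,*u,z))-[190,150])*8).round(0))
E
```

```text
A 0 1 [ 0.4966 -0.0947  0.1026] [-0.7 -0.3] [-2.2 -0.4]
A 0 2 [ 0.496  -0.0962  0.1011] [-0.  0.] [-0. -0.]
A 1 2 [ 0.4975 -0.0934  0.1029] [-0.  -0.1] [-0.  0.]
B 0 1 [ 0.4794 -0.207   0.0667] [-0.1  0. ] [-0.3  0.1]
B 0 2 [ 0.4799 -0.2089  0.0593] [-0.   0.1] [-0.1 -0. ]
B 1 2 [ 0.4779 -0.2088  0.0599] [0.4 2.6] [ 0.6 -0.4]
A 0.064 [540. 396.]
A 0.082 [548. 352.]
A 0.1 [555. 307.]
B 0.064 [444. 243.]
B 0.082 [452. 203.]
B 0.1 [460. 161.]
C 0.064 [141. 148.]
C 0.082 [151. 109.]
C 0.1 [162.  71.]
```

View pics/sc2.png

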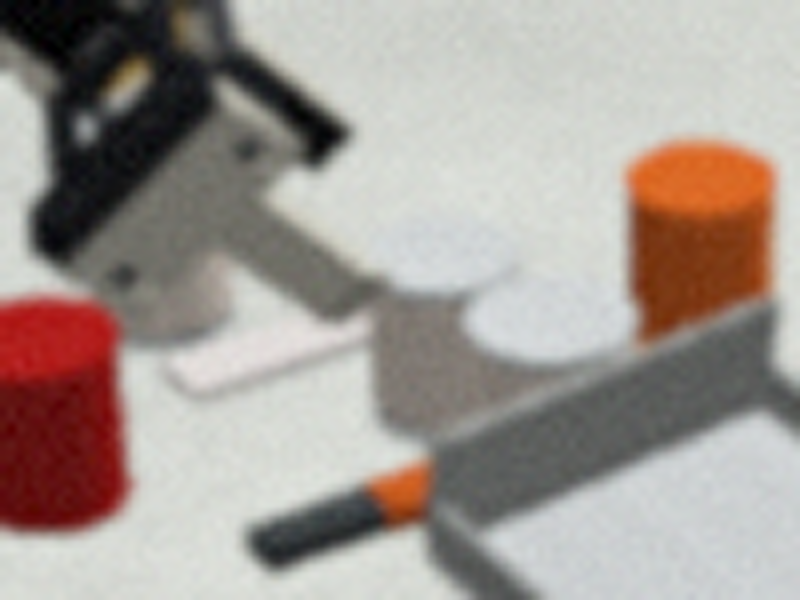

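The new crop shows the long can's top at (550,319) and the short can's at (443,253). Those fit heights of 0.100 and 0.064, so the choice stands.

Call:
play_rows --motion '[[[-0.001,-0.003,0.003],[-0.31,0.126,-0.285],-1],[[-0.001,-0.003,0.003],[-0.31,0.126,-0.285],-1],[[-0.001,-0.003,0.003],[-0.31,0.126,-0.285],-1],[[-0.001,-0.003,0.003],[-0.31,0.126,-0.285],-1],[[-0.001,-0.003,0.003],[-0.31,0.126,-0.285],-1],[[0,0,0],[0,0,0],-1],[[0,0,0],[0,0,0],1],[[0,0,0],[0,0,0],1],[[0,0,0],[0,0,0],1],[[0,0,0],[0,0,0],1],[[0,0,0],[0,0,0],1],[[0,0,0],[0,0,0],1]]'

```text
t: 4.45
tcp_pos: [0.4827, -0.0862, 0.0725]
orientation: [[-0.677, 0.336, -0.655], [0.241, 0.942, 0.234], [0.695, 0.001, -0.719]]
wrist_force: [-0.8, -2.1, 2.7]
grip_width: 0.605
grasp_force: 29.8
```

```bash
python3 - <<'E'
from h import *
st()
E
```

```text
t 4.45 tcp [ 0.4827 -0.0862  0.0725] grasp [ 0.4951 -0.0907  0.0862] z [-0.655  0.234 -0.719] y [0.336 0.942 0.001] F [-0.76 -2.1   2.65] w 0.0556 gf 29.8 q [-0.34  0.91  1.19  0.01  1.81 -1.57]
```

Call:
play_rows --motion '[[[0,0,0],[0,0,0],-1],[[0,0,0],[0,0,0],-1],[[0,0,0],[0,0,0],-1],[[0,0,0],[0,0,0],-1]]'

```text
t: 4.85
tcp_pos: [0.4827, -0.0857, 0.0723]
orientation: [[-0.678, 0.336, -0.654], [0.24, 0.942, 0.235], [0.695, 0.002, -0.719]]
wrist_force: [0.9, -0.0, -0.5]
grip_width: 0.906
grasp_force: 0.0
```

```bash
python3 - <<'E'
from h import *
st(); plan([.4962,-.0955,.072],R_lean(-20))
d=save('wrist','w2.png');s=get_image('scene')['image'][:,:,::-1]
cv2.imwrite('pics/m2.png',np.hstack([cv2.resize(cv2.imread('pics/w2.png'),(400,300)),cv2.resize(s[120:240,180:340],(400,300),interpolation=cv2.INTER_CUBIC)]))
E
```

```text
t 4.85 tcp [ 0.4827 -0.0857  0.0723] grasp [ 0.4951 -0.0901  0.0859] z [-0.654  0.235 -0.719] y [0.336 0.942 0.002] F [ 0.88 -0.04 -0.53] w 0.0834 gf 0.0 q [-0.34  0.91  1.19  0.01  1.81 -1.57]
shift [ 0.02 -0.1  -0.27] turn [ 0.008  0.033 -0.013] rows>= 0.3
```

View pics/m2.png

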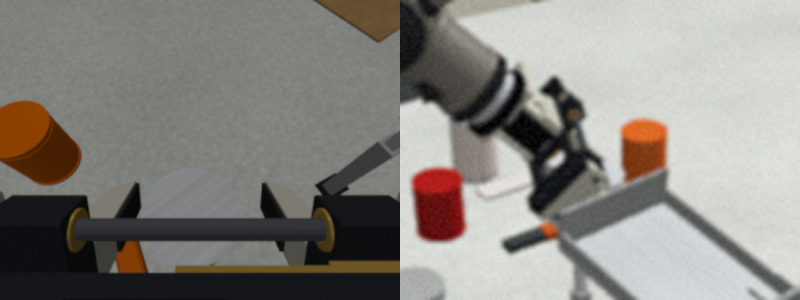

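Call:
play_rows --motion '[[[0.002,0.008,-0.003],[0,-0.01,-0.07],-1],[[0.002,0.008,-0.003],[0,-0.01,-0.07],-1],[[0.002,0.008,-0.003],[0,-0.01,-0.07],-1],[[0.002,0.008,-0.003],[0,-0.01,-0.07],-1],[[0,0,0],[0,0,0],-1],[[0,0,0],[0,0,0],-1]]'

```text
t: 5.55
tcp_pos: [0.4826, -0.0879, 0.0583]
orientation: [[-0.665, 0.341, -0.664], [0.242, 0.94, 0.241], [0.707, -0.0, -0.707]]
wrist_force: [-0.1, -0.2, -0.3]
grip_width: 0.998
grasp_force: 0.0
```

```bash
python3 - <<'E'
from h import *
st()
E
```

```text
t 5.55 tcp [ 0.4826 -0.0879  0.0583] grasp [ 0.4953 -0.0924  0.0717] z [-0.664  0.241 -0.707] y [ 0.341  0.94  -0.   ] F [-0.14 -0.16 -0.25] w 0.0918 gf 0.0 q [-0.34  0.94  1.18  0.01  1.81 -1.56]
```

Call:
play_rows --motion '[[[0,0,0],[0,0,0],1],[[0,0,0],[0,0,0],1],[[0,0,0],[0,0,0],1],[[0,0,0],[0,0,0],1],[[0,0,0],[0,0,0],1],[[0,0,0],[0,0,0.1],1],[[0,0,0],[0,0,0.2],1],[[0,0,0],[0,0,0.4],1],[[0,0,0],[0,0,0.4],1],[[0,0,0],[0,0,0.4],1],[[0,0,0],[0,0,0.4],1],[[0,0,0],[0,0,0.4],1],[[0,0,0],[0,0,0.4],1],[[0,0,0],[0,0,0.4],1],[[0,0,0],[0,0,0.4],1],[[0,0,0],[0,0,0.2],1],[[0,0,0],[0,0,0],1]]'

```text
t: 7.25
tcp_pos: [0.4831, -0.0879, 0.2448]
orientation: [[-0.667, 0.341, -0.662], [0.242, 0.94, 0.24], [0.704, -0.0, -0.71]]
wrist_force: [0.0, 0.1, -3.6]
grip_width: 0.609
grasp_force: 29.7
```

```bash
python3 - <<'E'
from h import *
st()
s=manip.state(); R=np.array(s['orientation']); print((R[:,2]*np.pi/22/.5).round(3))
E
```

```text
t 7.25 tcp [ 0.4831 -0.0879  0.2448] grasp [ 0.4956 -0.0925  0.2583] z [-0.662  0.24  -0.71 ] y [ 0.341  0.94  -0.   ] F [ 0.    0.15 -3.61] w 0.056 gf 29.7 q [-0.34  0.75  1.02  0.01  2.15 -1.56]
[-0.189  0.069 -0.203]
```

Call:
play_rows --motion '[[[-0.09,0.033,-0.1],[0,0,0],1],[[-0.189,0.069,-0.203],[0,0,0],1],[[-0.189,0.069,-0.203],[0,0,0],1],[[-0.189,0.069,-0.203],[0,0,0],1],[[-0.189,0.069,-0.203],[0,0,0],1],[[-0.189,0.069,-0.203],[0,0,0],1],[[-0.189,0.069,-0.203],[0,0,0],1],[[-0.189,0.069,-0.203],[0,0,0],1],[[-0.189,0.069,-0.203],[0,0,0],1],[[-0.189,0.069,-0.203],[0,0,0],1],[[-0.189,0.069,-0.203],[0,0,0],1],[[-0.189,0.069,-0.203],[0,0,0],1],[[-0.189,0.069,-0.203],[0,0,0],1],[[-0.189,0.069,-0.203],[0,0,0],1],[[-0.189,0.069,-0.203],[0,0,0],1],[[-0.189,0.069,-0.203],[0,0,0],1],[[-0.189,0.069,-0.203],[0,0,0],1],[[-0.189,0.069,-0.203],[0,0,0],1],[[-0.189,0.069,-0.203],[0,0,0],1],[[0,0,0],[0,0,0],1]]'

```text
t: 9.25
tcp_pos: [0.4825, -0.0877, 0.2425]
orientation: [[0.752, 0.018, -0.659], [0.236, -0.941, 0.243], [-0.616, -0.338, -0.712]]
wrist_force: [0.3, 0.7, -2.7]
grip_width: 0.606
grasp_force: 29.7
```

```bash
cat >> h.py <<'E'
yd=np.array([-.157,.9876,0]); xd=np.array([.9876,.157,0]); O=np.array([.5273,.205,0])
PSI=9.05
def lane(x,y,zrel,setting=.017):  # dispenser coords; zrel above floor
    p=O+x*xd+y*yd; p[2]=.093+setting-(y+.084)*.1228+zrel; return p
def gl():
    s=manip.state();R=np.array(s['orientation']);g=np.array(s['tcp_pos'])-.019*R[:,2]; d=g-O; y=d@yd
    print('lane x',round(d@xd,4),'y',round(y,4),'z over lowest floor',round(g[2]-(.093-(y+.084)*.1228),4))
E
python3 - <<'E'
from h import *
st()
plan(lane(.022,-.066,.028),R_lean(PSI,-1),up=.1)
E
```

```text
t 9.25 tcp [ 0.4825 -0.0877  0.2425] grasp [ 0.495  -0.0924  0.256 ] z [-0.659  0.243 -0.712] y [ 0.018 -0.941 -0.338] F [ 0.25  0.7  -2.74] w 0.0557 gf 29.7 q [-0.34  0.75  1.03  0.01  2.14  1.08]
shift [ 1.27  4.58 -0.4 ] turn [-0.7    0.081  0.299] rows>= 4.8
```

Call:
play_rows --motion '[[[-0.07,0.008,0.03],[0.127,0.458,-0.04],1],[[-0.07,0.008,0.03],[0.127,0.458,-0.04],1],[[-0.07,0.008,0.03],[0.127,0.458,-0.04],1],[[-0.07,0.008,0.03],[0.127,0.458,-0.04],1],[[-0.07,0.008,0.03],[0.127,0.458,-0.04],1],[[-0.07,0.008,0.03],[0.127,0.458,-0.04],1],[[-0.07,0.008,0.03],[0.127,0.458,-0.04],1],[[-0.07,0.008,0.03],[0.127,0.458,-0.04],1],[[-0.07,0.008,0.03],[0.127,0.458,-0.04],1],[[-0.07,0.008,0.03],[0.127,0.458,-0.04],1],[[0,0,0],[0,0,0],1],[[0,0,0],[0,0,0],1]]'

```text
t: 10.45
tcp_pos: [0.5459, 0.1417, 0.2223]
orientation: [[0.697, 0.162, -0.698], [0.117, -0.987, -0.113], [-0.707, -0.002, -0.707]]
wrist_force: [0.3, -1.1, -2.7]
grip_width: 0.605
grasp_force: 29.7
```

```bash
python3 - <<'E'
from h import *
st();gl()
plan(lane(.022,-.066,.028),R_lean(PSI,-1),up=.02)
t=get_image('top')['image'][130:260,90:310,::-1];s=get_image('scene')['image'][120:320,190:410,::-1]
cv2.imwrite('pics/m3.png',np.hstack([cv2.resize(np.clip(t*1.4,0,255).astype(np.uint8),(440,260),interpolation=2),cv2.resize(s,(286,260),interpolation=2)]))
E
```

```text
t 10.45 tcp [0.5459 0.1417 0.2223] grasp [0.5592 0.1438 0.2358] z [-0.698 -0.113 -0.707] y [ 0.162 -0.987 -0.002] F [ 0.27 -1.14 -2.72] w 0.0557 gf 29.7 q [ 0.13  0.94  0.7  -0.03  2.28  1.53]
lane x 0.0219 y -0.0654 z over lowest floor 0.145
shift [ 0.   -0.01 -1.6 ] turn [-0.005 -0.001 -0.01 ] rows>= 1.6
```

View pics/m3.png

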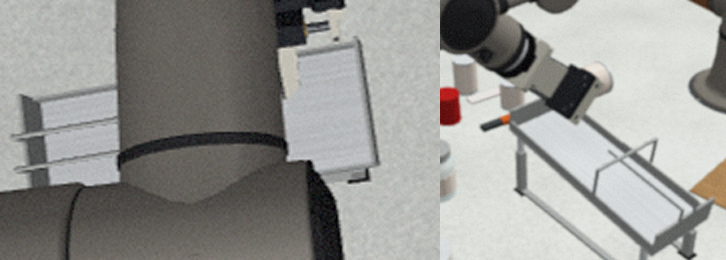

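Call:
play_rows --motion '[[[0,0,-0.005],[0,0,-0.2],1],[[0,0,-0.005],[0,0,-0.2],1],[[0,0,0],[0,0,-0.2],1],[[0,0,0],[0,0,-0.2],1],[[0,0,0],[0,0,-0.2],1],[[0,0,0],[0,0,-0.2],1],[[0,0,0],[0,0,-0.1],1],[[0,0,0],[0,0,-0.1],1],[[0,0,0],[0,0,-0.05],1],[[0,0,0],[0,0,-0.05],1],[[0,0,0],[0,0,-0.05],1],[[0,0,0],[0,0,-0.05],1],[[0,0,0],[0,0,0],1]]'

```text
t: 11.85
tcp_pos: [0.5461, 0.1411, 0.1432]
orientation: [[0.699, 0.154, -0.698], [0.109, -0.988, -0.109], [-0.706, -0.0, -0.708]]
wrist_force: [0.2, -0.5, -2.6]
grip_width: 0.607
grasp_force: 29.7
```

```bash
python3 - <<'E'
from h import *
st();gl()
E
```

```text
t 11.85 tcp [0.5461 0.1411 0.1432] grasp [0.5593 0.1432 0.1566] z [-0.698 -0.109 -0.708] y [ 0.154 -0.988 -0.   ] F [ 0.16 -0.48 -2.6 ] w 0.0558 gf 29.7 q [ 0.13  1.    0.8  -0.02  2.13  1.54]
lane x 0.0219 y -0.066 z over lowest floor 0.0658
```

Call:
play_rows --motion '[[[0,0,0],[0,0,-0.04],1],[[0,0,0],[0,0,-0.04],1],[[0,0,0],[0,0,-0.04],1],[[0,0,0],[0,0,-0.04],1],[[0,0,0],[0,0,-0.04],1],[[0,0,0],[0,0,0],1]]'

```text
t: 12.45
tcp_pos: [0.5461, 0.1412, 0.1331]
orientation: [[0.699, 0.154, -0.698], [0.109, -0.988, -0.109], [-0.706, -0.0, -0.708]]
wrist_force: [0.0, -0.2, -3.5]
grip_width: 0.607
grasp_force: 29.7
```

Setting is now below 28 mm.

Call:
play_rows --motion '[[[0,0,0],[0,0,-0.04],1],[[0,0,0],[0,0,-0.04],1],[[0,0,0],[0,0,-0.04],1],[[0,0,0],[0,0,0],1]]'

```text
t: 12.85
tcp_pos: [0.5462, 0.1411, 0.1286]
orientation: [[0.7, 0.154, -0.697], [0.109, -0.988, -0.109], [-0.706, 0.0, -0.708]]
wrist_force: [0.6, -0.2, 3.6]
grip_width: 0.606
grasp_force: 32.8
```

Call:
play_rows --motion '[[[0,0,0],[0,0,-0.04],1],[[0,0,0],[0,0,0],1]]'

```text
t: 13.05
tcp_pos: [0.5463, 0.1411, 0.1284]
orientation: [[0.7, 0.154, -0.697], [0.109, -0.988, -0.109], [-0.705, 0.0, -0.709]]
wrist_force: [0.7, 0.5, 12.7]
grip_width: 0.604
grasp_force: 34.0
```

Call:
play_rows --motion '[[[0,0,0],[0,0,0.04],1],[[0,0,0],[0,0,0],1],[[0,0,0],[0,0,0],-1],[[0,0,0],[0,0,0],-1],[[0,0,0],[0,0,0],-1],[[0,0,0],[0,0,0],-1],[[0,0,0],[0.07,0.011,0.07],-1],[[0,0,0],[0.14,0.022,0.14],-1],[[0,0,0],[0.21,0.033,0.21],-1],[[0,0,0],[0.28,0.044,0.28],-1],[[0,0,0],[0.28,0.044,0.28],-1],[[0,0,0],[0.28,0.044,0.28],-1],[[0,0,0],[0.28,0.044,0.28],-1],[[0,0,0],[0.2,0,0.3],-1],[[0,0,0],[0,0,0.3],-1],[[0,0,0],[0,0,0.3],-1]]'

```text
t: 14.65
tcp_pos: [0.6149, 0.1491, 0.242]
orientation: [[0.707, 0.154, -0.69], [0.11, -0.988, -0.107], [-0.698, -0.001, -0.716]]
wrist_force: [-0.0, -0.0, 0.2]
grip_width: 0.994
grasp_force: 0.0
```

```bash
python3 - <<'E'
from h import *
st()
s=get_image('scene')['image'][150:330,190:430,::-1]
cv2.imwrite('pics/m4.png',cv2.resize(s,(480,360),interpolation=2))
C=[.5402,-.3198,.056]
plan(C,R_lean(-38,1),back=.12)
E
```

```text
t 14.65 tcp [0.6149 0.1491 0.242 ] grasp [0.628  0.1511 0.2556] z [-0.69  -0.107 -0.716] y [ 0.154 -0.988 -0.001] F [-0.01 -0.01  0.24] w 0.0915 gf 0.0 q [ 0.13  1.22  0.04 -0.04  2.66  1.51]
shift [ -0.37 -10.26  -2.34] turn [ 3.633 -0.946  3.501] rows>= 17.7
```

View pics/m4.png

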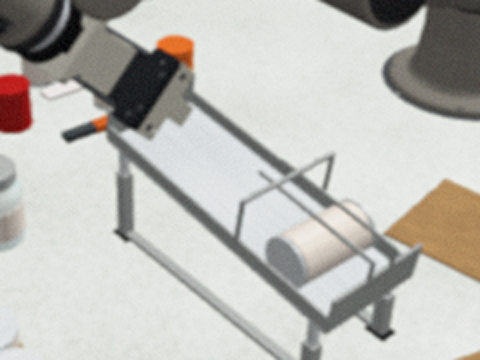

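The long can lies across the lane at (320,245) in the crop, just reaching the stop. The arm is now at the end of its reach, so I'll fit its planar geometry to choose a lean for the medium can.

```bash
cat > k.py <<'E'
import numpy as np
from scipy.optimize import least_squares
D=[([.342,1.524,1.275],[.13383,.50768,.22674]),([1.03,.76,2.14],[.5608,-.1222,.1297]),([.91,1.19,1.81],[.4827,-.0857,.0723]),([.75,1.02,2.15],[.4831,-.0879,.2448]),([.94,.70,2.28],[.5459,.1417,.2223]),([1.,.8,2.13],[.5461,.1411,.1432]),([1.22,.04,2.66],[.6149,.1491,.242])]
def fk(p,q):
    l1,l2,L,h,e=p;a,b,c=q[0],q[0]+q[1],sum(q)
    return np.array([e+l1*np.sin(a)+l2*np.sin(b)+L*np.sin(c),h+l1*np.cos(a)+l2*np.cos(b)+L*np.cos(c)])
m=[np.array([np.sqrt(x*x+y*y-.076**2),z]) for _,(x,y,z) in D]
f=least_squares(lambda p:np.concatenate([fk(p,q)-y for (q,_),y in zip(D,m)]),[.4,.4,.2,.3,0]);p=f.x
print(p.round(4),'res',abs(f.fun).max().round(4))
def ik(x,y,z,tilt):
    r=np.sqrt(x*x+y*y-.076**2); s=np.pi+np.radians(tilt)
    w=np.array([r-p[4]-p[2]*np.sin(s),z-p[3]-p[2]*np.cos(s)]);d=np.linalg.norm(w);c=(d*d-p[0]**2-p[1]**2)/2/p[0]/p[1]
    if abs(c)>1: return 'unreach',round(d,3)
    q3=np.arccos(c);q2=np.arctan2(w[0],w[1])-np.arctan2(p[1]*np.sin(q3),p[0]+p[1]*c);return np.round([q2,q3,s-q2-q3],2)
if __name__=='__main__':
  for tilt in (45,40,35,30,25,20):
    for up in (0,.07,.1):
        t=np.radians(tilt);o=np.array([.86,-.51,0]);zt=np.r_[-np.sin(t)*o[:2],-np.cos(t)]
        g=np.array([.5402,-.3198,.056])+.019*zt+[0,0,up]; print(tilt,up,ik(*g,tilt))
E
python3 k.py
```

```text
[ 0.5333  0.39    0.3303  0.1726 -0.0309] res 0.0188
45 0 [1.19 0.62 2.11]
45 0.07 [1.15 0.54 2.24]
45 0.1 [1.14 0.48 2.31]
40 0 [1.12 0.74 1.98]
40 0.07 [1.07 0.66 2.11]
40 0.1 [1.06 0.6  2.17]
35 0 [1.05 0.85 1.85]
35 0.07 [1.01 0.77 1.98]
35 0.1 [0.99 0.72 2.04]
30 0 [0.99 0.95 1.73]
30 0.07 [0.94 0.87 1.86]
30 0.1 [0.92 0.82 1.92]
25 0 [0.93 1.05 1.6 ]
25 0.07 [0.88 0.97 1.73]
25 0.1 [0.86 0.92 1.79]
20 0 [0.87 1.14 1.48]
20 0.07 [0.82 1.06 1.61]
20 0.1 [0.8  1.02 1.67]
```

```bash
python3 - <<'E'
from h import *
C=[.5402,-.3198,.056]
plan(C,R_lean(-37,-1),up=.11)
t=get_image('top'); s=get_image('scene')
for c,d in (('top',t),('scene',s)):
    print(c,[(np.round([r['position'][1]*560,r['position'][0]*420]),round(r['conf'],2)) for r in models.find_in(c,'can_long_center')], proj(d,lane(0,.144,.028,.023)),proj(d,lane(0,-.169,.04,.023)))
E
```

```text
shift [-1.71 -9.22 -1.84] turn [ 0.007  0.032 -1.6  ] rows>= 9.6
top [(array([123., 176.]), 0.8)] [121.34699553 205.82557848] [273.33188815 179.08770404]
scene [(array([358., 280.]), 0.95)] [365.9200047  282.46275394] [265.6074501  195.74826375]
```

Call:
play_rows --motion '[[[0,0,-0.05],[-0.2,-0.2,0],-1],[[0,0,-0.119],[-0.2,-0.6,0],-1],[[0,0,-0.119],[-0.12,-0.65,0],-1],[[0,0,-0.119],[-0.12,-0.65,0],-1],[[0,0,-0.119],[-0.12,-0.65,0],-1],[[0,0,-0.119],[-0.12,-0.65,0],-1],[[0,0,-0.119],[-0.12,-0.65,0],-1],[[0,0,-0.119],[-0.12,-0.65,0],-1],[[0,0,-0.119],[-0.12,-0.65,0],-1],[[0,0,-0.119],[-0.12,-0.65,0],-1],[[0,0,-0.119],[-0.12,-0.65,0],-1],[[0,0,-0.119],[-0.12,-0.65,-0.1],-1],[[0,0,-0.119],[-0.12,-0.65,-0.2],-1],[[0,0,-0.119],[-0.1,-0.65,-0.3],-1],[[0,0,0],[0,-0.3,-0.4],-1],[[0,0,0],[0,0,-0.4],-1],[[0,0,0],[0,0,-0.3],-1],[[0,0,0],[0,0,0],-1],[[0,0,0],[0,0,0],-1]]'

```text
t: 16.8
tcp_pos: [0.5241, -0.2952, 0.157]
orientation: [[0.572, -0.6, -0.559], [-0.428, -0.8, 0.42], [-0.699, -0.001, -0.715]]
wrist_force: [-0.0, 0.3, 0.9]
grip_width: 1.001
grasp_force: 0.0
```

```bash
python3 - <<'E'
from h import *
st()
plan([.5402,-.3198,.056],R_lean(-37,-1))
plan([.5402,-.3198,.056],R_lean(-37,-1),up=.11)
t=get_image('top'); w=save('wrist','w5.png')
print([(np.round([r['position'][1]*560,r['position'][0]*420]),round(r['conf'],2)) for r in models.find_in('wrist','can_medium_center')],proj(w,[.5402,-.3198,.082]),proj(w,[.5402,-.3198,.041]))
a=np.clip(t['image'][130:270,80:480,::-1]*1.4,0,255).astype(np.uint8)
cv2.imwrite('pics/m5.png',np.vstack([cv2.resize(a,(800,280)),np.pad(cv2.resize(cv2.imread('pics/w5.png'),(420,315)),((0,0),(0,380),(0,0)))]))
E
```

```text
t 16.8 tcp [ 0.5241 -0.2952  0.157 ] grasp [ 0.5347 -0.3032  0.1706] z [-0.559  0.42  -0.715] y [-0.6   -0.8   -0.001] F [-0.05  0.31  0.87] w 0.0921 gf 0.0 q [-0.64  1.07  0.59  0.    2.26  1.57]
shift [ 0.11 -0.33 -2.29] turn [ 0.012  0.019 -0.005] rows>= 2.3
shift [ 0.11 -0.33 -0.09] turn [ 0.012  0.019 -0.005] rows>= 0.4
[(array([299.,  75.]), 0.61)] [298.44691394 119.19175885] [296.75017502  66.21326326]
```

View pics/m5.png

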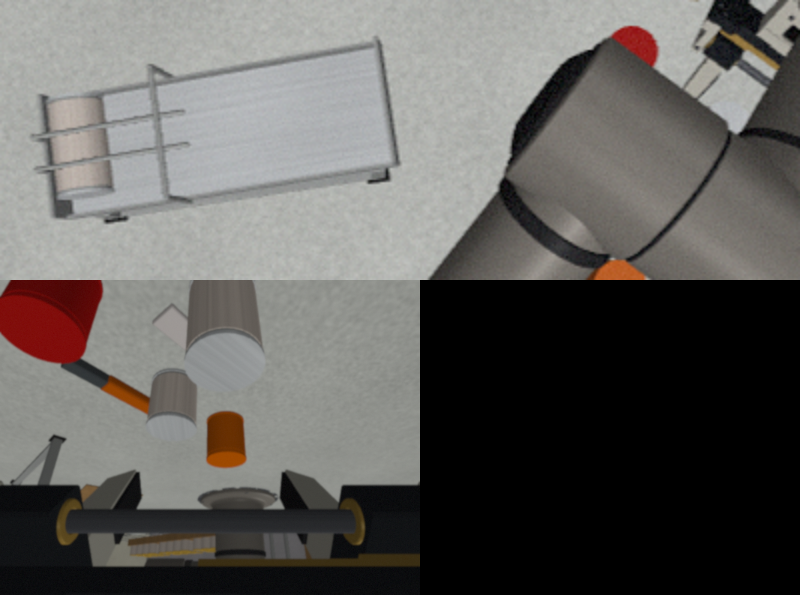

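The top view shows the long can against the stop at (78,147). The wrist view shows the medium can straight ahead at (225,360), with the red look-alike clear to the left.

Call:
play_rows --motion '[[[0.003,0.005,-0.001],[0.03,-0.08,0],-1],[[0.003,0.005,-0.001],[0.03,-0.08,0],-1],[[0.003,0.005,-0.001],[0.03,-0.08,0],-1],[[0.003,0.005,-0.001],[0.02,-0.08,0],-1],[[0,0,0],[0,0,-0.2],-1],[[0,0,0],[0,0,-0.2],-1],[[0,0,0],[0,0,-0.2],-1],[[0,0,0],[0,0,-0.2],-1],[[0,0,0],[0,0,-0.2],-1],[[0,0,0],[0,0,-0.2],-1],[[0,0,0],[0,0,-0.2],-1],[[0,0,0],[0,0,-0.2],-1],[[0,0,0],[0,0,-0.2],-1],[[0,0,0],[0,0,-0.2],-1],[[0,0,0],[0,0,-0.2],-1],[[0,0,0],[0,0,-0.09],-1],[[0,0,0],[0,0,0],-1]]'

```text
t: 18.65
tcp_pos: [0.5291, -0.3116, 0.0411]
orientation: [[0.563, -0.602, -0.566], [-0.425, -0.798, 0.426], [-0.708, 0.001, -0.706]]
wrist_force: [0.5, 0.9, -0.0]
grip_width: 0.998
grasp_force: 0.0
```

```bash
python3 - <<'E'
from h import *
st(); plan([.5402,-.3198,.056],R_lean(-37,-1))
E
```

```text
t 18.65 tcp [ 0.5291 -0.3116  0.0411] grasp [ 0.5398 -0.3197  0.0545] z [-0.566  0.426 -0.706] y [-0.602 -0.798  0.001] F [ 0.53  0.92 -0.05] w 0.0918 gf 0.0 q [-0.65  1.22  0.58 -0.01  2.13  1.56]
shift [ 0.01 -0.    0.03] turn [-0.001 -0.003  0.001] rows>= 0.0
```

Call:
play_rows --motion '[[[0,0,0],[0,0,0],1],[[0,0,0],[0,0,0],1],[[0,0,0],[0,0,0],1],[[0,0,0],[0,0,0],1],[[0,0,0],[0,0,0],1],[[0,0,0],[0,0,0.1],1],[[0,0,0],[0,0,0.2],1],[[0,0,0],[0,0,0.3],1],[[0,0,0],[0,0,0.3],1],[[0,0,0],[0,0,0.3],1],[[0,0,0],[-0.1,0.08,0.3],1],[[0,0,0],[-0.2,0.16,0.3],1],[[0,0,0],[-0.2,0.16,0.3],1],[[0,0,0],[-0.2,0.16,0.3],1],[[0,0,0],[-0.2,0.16,0.3],1],[[0,0,0],[-0.2,0.16,0.3],1],[[0,0,0],[-0.2,0.16,0.3],1],[[0,0,0],[-0.1,0.08,0.3],1],[[0,0,0],[0,0,0.1],1],[[0,0,0],[0,0,0],1]]'

```text
t: 20.65
tcp_pos: [0.4598, -0.2562, 0.2281]
orientation: [[0.566, -0.602, -0.563], [-0.427, -0.798, 0.424], [-0.705, 0.001, -0.709]]
wrist_force: [0.1, -1.0, -3.2]
grip_width: 0.605
grasp_force: 30.0
```

```bash
python3 - <<'E'
from h import *
st()
s=manip.state(); R=np.array(s['orientation']); print((-R[:,2]*np.pi/22/.5).round(3))
E
```

```text
t 20.65 tcp [ 0.4598 -0.2562  0.2281] grasp [ 0.4705 -0.2643  0.2415] z [-0.563  0.424 -0.709] y [-0.602 -0.798  0.001] F [ 0.06 -1.01 -3.2 ] w 0.0557 gf 30.0 q [-0.65  0.84  0.89 -0.01  2.19  1.56]
[ 0.161 -0.121  0.202]
```

Call:
play_rows --motion '[[[0.08,-0.06,0.1],[0,0,0],1],[[0.161,-0.121,0.202],[0,0,0],1],[[0.161,-0.121,0.202],[0,0,0],1],[[0.161,-0.121,0.202],[0,0,0],1],[[0.161,-0.121,0.202],[0,0,0],1],[[0.161,-0.121,0.202],[0,0,0],1],[[0.161,-0.121,0.202],[0,0,0],1],[[0.161,-0.121,0.202],[0,0,0],1],[[0.161,-0.121,0.202],[0,0,0],1],[[0.161,-0.121,0.202],[0,0,0],1],[[0.161,-0.121,0.202],[0,0,0],1],[[0.161,-0.121,0.202],[0,0,0],1],[[0.161,-0.121,0.202],[0,0,0],1],[[0.161,-0.121,0.202],[0,0,0],1],[[0.161,-0.121,0.202],[0,0,0],1],[[0.161,-0.121,0.202],[0,0,0],1],[[0.161,-0.121,0.202],[0,0,0],1],[[0.161,-0.121,0.202],[0,0,0],1],[[0.161,-0.121,0.202],[0,0,0],1],[[0,0,0],[0,0,0],1]]'

```text
t: 22.65
tcp_pos: [0.4595, -0.2561, 0.2259]
orientation: [[-0.206, 0.799, -0.565], [0.759, 0.495, 0.423], [0.618, -0.342, -0.708]]
wrist_force: [-0.1, 0.4, -3.4]
grip_width: 0.604
grasp_force: 30.0
```

```bash
python3 - <<'E'
from h import *
st()
plan(lane(.015,-.066,.028,.023),R_lean(PSI,1),up=.08)
E
```

```text
t 22.65 tcp [ 0.4595 -0.2561  0.2259] grasp [ 0.4703 -0.2641  0.2393] z [-0.565  0.423 -0.708] y [ 0.799  0.495 -0.342] F [-0.06  0.39 -3.44] w 0.0556 gf 30.0 q [-0.65  0.84  0.89 -0.01  2.19 -1.08]
shift [ 1.59  7.92 -0.35] turn [ 0.731 -0.178  2.298] rows>= 8.3
```

Call:
play_rows --motion '[[[0.0457,-0.011,0.1436],[0.1,0.495,0],1],[[0.0457,-0.011,0.1436],[0.1,0.495,0],1],[[0.0457,-0.011,0.1436],[0.1,0.495,0],1],[[0.0457,-0.011,0.1436],[0.1,0.495,0],1],[[0.0457,-0.011,0.1436],[0.1,0.495,0],1],[[0.0457,-0.011,0.1436],[0.1,0.495,0],1],[[0.0457,-0.011,0.1436],[0.1,0.495,0],1],[[0.0457,-0.011,0.1436],[0.1,0.495,0],1],[[0.0457,-0.011,0.1436],[0.1,0.495,0],1],[[0.0457,-0.011,0.1436],[0.1,0.495,0],1],[[0.0457,-0.011,0.1436],[0.1,0.495,0],1],[[0.0457,-0.011,0.1436],[0.1,0.495,0],1],[[0.0457,-0.011,0.1436],[0.1,0.495,0],1],[[0.0457,-0.011,0.1436],[0.1,0.495,0],1],[[0.0457,-0.011,0.1436],[0.1,0.495,0],1],[[0.0457,-0.011,0.1436],[0.1,0.495,0],1],[[0,0,0],[0,0,0],1],[[0,0,0],[0,0,0],1]]'

```text
t: 24.45
tcp_pos: [0.5394, 0.1407, 0.2261]
orientation: [[-0.698, -0.155, -0.699], [-0.107, 0.988, -0.112], [0.708, -0.003, -0.707]]
wrist_force: [0.7, -1.1, -2.1]
grip_width: 0.601
grasp_force: 30.0
```

```bash
python3 - <<'E'
from h import *
st();gl()
plan(lane(.015,-.066,.028,.023),R_lean(PSI,1),up=.01)
E
```

```text
t 24.45 tcp [0.5394 0.1407 0.2261] grasp [0.5526 0.1428 0.2395] z [-0.699 -0.112 -0.707] y [-0.155  0.988 -0.003] F [ 0.74 -1.06 -2.11] w 0.0553 gf 30.0 q [ 0.13  0.92  0.73 -0.03  2.27 -1.6 ]
lane x 0.0153 y -0.0654 z over lowest floor 0.1488
shift [-0.   -0.01 -1.75] turn [ 0.006 -0.001  0.005] rows>= 1.8
```

Call:
play_rows --motion '[[[0.003,0,0.002],[0,0,-0.2],1],[[0.003,0,0.003],[0,0,-0.2],1],[[0,0,0],[0,0,-0.2],1],[[0,0,0],[0,0,-0.2],1],[[0,0,0],[0,0,-0.2],1],[[0,0,0],[0,0,-0.2],1],[[0,0,0],[0,0,-0.2],1],[[0,0,0],[0,0,-0.2],1],[[0,0,0],[0,0,-0.1],1],[[0,0,0],[0,0,-0.05],1],[[0,0,0],[0,0,-0.04],1],[[0,0,0],[0,0,-0.04],1],[[0,0,0],[0,0,-0.04],1],[[0,0,0],[0,0,0],1]]'

```text
t: 25.85
tcp_pos: [0.5393, 0.1402, 0.1334]
orientation: [[-0.698, -0.158, -0.698], [-0.114, 0.987, -0.11], [0.707, 0.002, -0.708]]
wrist_force: [0.8, -0.9, -3.3]
grip_width: 0.603
grasp_force: 30.0
```

Call:
play_rows --motion '[[[0,0,0],[0,0,-0.04],1],[[0,0,0],[0,0,-0.04],1],[[0,0,0],[0,0,-0.02],1],[[0,0,0],[0,0,0],1]]'

```text
t: 26.25
tcp_pos: [0.5395, 0.1402, 0.1306]
orientation: [[-0.699, -0.158, -0.697], [-0.114, 0.987, -0.11], [0.706, 0.002, -0.708]]
wrist_force: [2.2, 0.2, 6.9]
grip_width: 0.602
grasp_force: 30.0
```

Call:
play_rows --motion '[[[0,0,0],[0,0,-0.04],1],[[0,0,0],[0,0,0],1]]'

```text
t: 26.45
tcp_pos: [0.5395, 0.1402, 0.1305]
orientation: [[-0.699, -0.158, -0.697], [-0.114, 0.987, -0.11], [0.706, 0.002, -0.709]]
wrist_force: [2.7, 1.1, 17.1]
grip_width: 0.602
grasp_force: 30.0
```

Call:
play_rows --motion '[[[0,0,0],[0,0,0.045],1],[[0,0,0],[0,0,0],1],[[0,0,0],[0,0,0],-1],[[0,0,0],[0,0,0],-1],[[0,0,0],[0,0,0],-1],[[0,0,0],[0,0,0],-1],[[0,0,0],[0.07,0.011,0.07],-1],[[0,0,0],[0.14,0.022,0.14],-1],[[0,0,0],[0.21,0.033,0.21],-1],[[0,0,0],[0.28,0.044,0.28],-1],[[0,0,0],[0.28,0.044,0.28],-1],[[0,0,0],[0.28,0.044,0.28],-1],[[0,0,0],[0.28,0.044,0.28],-1],[[0,0,0],[0,0,0.3],-1],[[0,0,0],[0,0,0.3],-1]]'

```text
t: 27.95
tcp_pos: [0.6145, 0.1515, 0.2336]
orientation: [[-0.697, -0.158, -0.7], [-0.113, 0.987, -0.11], [0.708, 0.002, -0.706]]
wrist_force: [-24.6, -2.7, 25.7]
grip_width: 1.0
grasp_force: 0.0
```

```bash
python3 - <<'E'
from h import *
st()
B=[.4797,-.2079,.042]
plan(B,R_lean(-31,1),up=.10)
for i in range(1):
  for c in ('top','scene'):
    d=get_image(c)
    for l,y in (('can_long_center',.144),('can_medium_center',.089)):
      print(c,l,[(np.round([r['position'][1]*560,r['position'][0]*420]),round(r['conf'],2)) for r in models.find_in(c,l)],proj(d,lane(0,y,.028,.023)).round())
E
```

```text
t 27.95 tcp [0.6145 0.1515 0.2336] grasp [0.6277 0.1536 0.247 ] z [-0.7   -0.11  -0.706] y [-0.158  0.987  0.002] F [-24.57  -2.73  25.72] w 0.092 gf 0.0 q [ 0.13  1.23  0.04 -0.04  2.66 -1.63]
shift [-2.93 -7.05 -2.1 ] turn [-0.005 -0.002 -1.399] rows>= 7.9
top can_long_center [(array([117., 177.]), 0.59)] [121. 206.]
top can_medium_center [] [147. 201.]
scene can_long_center [(array([361., 280.]), 0.97)] [366. 282.]
scene can_medium_center [(array([357., 281.]), 0.58), (array([343., 264.]), 0.56)] [346. 266.]
```

Call:
play_rows --motion '[[[0,0,0],[-0.2,-0.1,0],-1],[[0,0,-0.1],[-0.3,-0.4,0],-1],[[0,0,-0.1],[-0.2,-0.55,0],-0.8],[[0,0,-0.1],[-0.2,-0.55,0],-0.6],[[0,0,-0.1],[-0.2,-0.55,0],-0.6],[[0,0,-0.1],[-0.2,-0.55,0],-0.6],[[0,0,-0.1],[-0.2,-0.55,0],-0.6],[[0,0,-0.1],[-0.2,-0.55,0],-0.6],[[0,0,-0.1],[-0.2,-0.55,0],-0.6],[[0,0,-0.1],[-0.2,-0.55,-0.1],-0.6],[[0,0,-0.1],[-0.2,-0.55,-0.2],-0.6],[[0,0,-0.1],[-0.2,-0.55,-0.3],-0.6],[[0,0,-0.1],[-0.2,-0.5,-0.4],-0.6],[[0,0,-0.1],[-0.2,-0.4,-0.3],-0.6],[[0,0,-0.1],[-0.1,-0.2,-0.2],-0.6],[[0,0,0],[0,0,0],-0.6],[[0,0,0],[0,0,0],-0.6]]'

```text
t: 29.95
tcp_pos: [0.4645, -0.2031, 0.1605]
orientation: [[-0.608, 0.514, -0.604], [0.362, 0.858, 0.365], [0.706, 0.003, -0.708]]
wrist_force: [0.3, 0.7, 0.3]
grip_width: 0.799
grasp_force: 0.0
```

```bash
python3 - <<'E'
from h import *
st()
B=[.4797,-.2079,.045]
plan(B,R_lean(-31,1))
w=get_image('wrist');print('w short',[(np.round([r['position'][1]*560,r['position'][0]*420]),round(r['conf'],2)) for r in models.find_in('wrist','can_short_center')],proj(w,[.4797,-.2079,.04]),proj(w,[.4797,-.2079,.064]))
d=get_image('top')
for l,y in (('can_long_center',.144),('can_medium_center',.089)):
      print(l,[(np.round([r['position'][1]*560,r['position'][0]*420]),round(r['conf'],2)) for r in models.find_in('top',l)],proj(d,lane(0,y,.028,.023)).round())
# brightness profile along lane centre line
h=cv2.cvtColor(d['image'],cv2.COLOR_RGB2HSV)
print([(int(1000*y),*h[tuple(proj(d,lane(0,y,.05,.023)).round().astype(int)[::-1])]) for y in np.arange(.0,.17,.01)])
E
```

```text
t 29.95 tcp [ 0.4645 -0.2031  0.1605] grasp [ 0.476 -0.21   0.174] z [-0.604  0.365 -0.708] y [0.514 0.858 0.003] F [0.28 0.66 0.26] w 0.0735 gf 0.0 q [-0.56  0.86  1.05 -0.01  2.02 -1.59]
shift [ 0.07  0.04 -2.58] turn [-0.004  0.006 -0.001] rows>= 2.6
w short [(array([284., 352.]), 0.82), (array([223., 234.]), 0.8), (array([528., 207.]), 0.33)] [285.71276471 340.08860607] [286.23242541 335.23913911]
can_long_center [(array([120., 198.]), 0.66)] [121. 206.]
can_medium_center [(array([143., 203.]), 0.67)] [147. 201.]
[(0, np.uint8(105), np.uint8(7), np.uint8(139)), (10, np.uint8(98), np.uint8(7), np.uint8(141)), (20, np.uint8(90), np.uint8(6), np.uint8(139)), (30, np.uint8(120), np.uint8(7), np.uint8(140)), (40, np.uint8(98), np.uint8(7), np.uint8(140)), (50, np.uint8(100), np.uint8(6), np.uint8(134)), (60, np.uint8(0), np.uint8(0), np.uint8(108)), (70, np.uint8(18), np.uint8(26), np.uint8(118)), (80, np.uint8(15), np.uint8(22), np.uint8(139)), (90, np.uint8(16), np.uint8(20), np.uint8(143)), (100, np.uint8(7), np.uint8(23), np.uint8(145)), (110, np.uint8(11), np.uint8(23), np.uint8(123)), (120, np.uint8(13), np.uint8(20), np.uint8(115)), (130, np.uint8(12), np.uint8(20), np.uint8(129)), (140, np.uint8(13), np.uint8(22), np.uint8(137)), (150, np.uint8(10), np.uint8(26), np.uint8(147)), (160, np.uint8(10), np.uint8(22), np.uint8(137))]
```

The colour profile along the lane shows label colour from y=65 to 165 mm with a dip at 115–120, so the long and medium cans are seated. Now the short can.

Call:
play_rows --motion '[[[-0.004,0.006,0],[0.07,0.04,0],-0.6],[[0,0,0],[0,0,-0.2],-0.6],[[0,0,0],[0,0,-0.22],-0.6],[[0,0,0],[0,0,-0.22],-0.6],[[0,0,0],[0,0,-0.22],-0.6],[[0,0,0],[0,0,-0.22],-0.6],[[0,0,0],[0,0,-0.22],-0.6],[[0,0,0],[0,0,-0.22],-0.6],[[0,0,0],[0,0,-0.22],-0.6],[[0,0,0],[0,0,-0.22],-0.6],[[0,0,0],[0,0,-0.22],-0.6],[[0,0,0],[0,0,-0.2],-0.6],[[0,0,0],[0,0,-0.2],-0.6],[[0,0,0],[0,0,0],-0.6]]'

```text
t: 31.6
tcp_pos: [0.4673, -0.2008, 0.0298]
orientation: [[-0.604, 0.515, -0.608], [0.364, 0.857, 0.365], [0.709, -0.001, -0.705]]
wrist_force: [-0.3, 0.5, -0.8]
grip_width: 0.801
grasp_force: 0.0
```

```bash
python3 - <<'E'
from h import *
st()
plan([.4797,-.2079,.045],R_lean(-31,1))
E
```

```text
t 31.6 tcp [ 0.4673 -0.2008  0.0298] grasp [ 0.4789 -0.2077  0.0432] z [-0.608  0.365 -0.705] y [ 0.515  0.857 -0.001] F [-0.3   0.54 -0.79] w 0.0737 gf 0.0 q [-0.55  1.01  1.11 -0.01  1.81 -1.58]
shift [ 0.02 -0.    0.04] turn [-0.001 -0.005 -0.   ] rows>= 0.0
```

Call:
play_rows --motion '[[[0,0,0],[0,0,0],1],[[0,0,0],[0,0,0],1],[[0,0,0],[0,0,0],1],[[0,0,0],[0,0,0],1],[[0,0,0],[0,0,0.1],1],[[0,0,0],[0,0,0.2],1],[[0,0,0],[0,0,0.35],1],[[0,0,0],[0,0,0.35],1],[[0,0,0],[0,0,0.35],1],[[0,0,0],[0,0,0.35],1],[[0,0,0],[0,0,0.35],1],[[0,0,0],[0,0,0.35],1],[[0,0,0],[0,0,0.35],1],[[0,0,0],[0,0,0.35],1],[[0,0,0],[0,0,0.35],1],[[0,0,0],[0,0,0.35],1],[[0,0,0],[0,0,0.2],1],[[0,0,0],[0,0,0],1]]'

```text
t: 33.4
tcp_pos: [0.4682, -0.2013, 0.233]
orientation: [[-0.608, 0.515, -0.604], [0.366, 0.857, 0.362], [0.705, -0.001, -0.709]]
wrist_force: [-0.9, -0.1, -1.5]
grip_width: 0.609
grasp_force: 30.0
```

```bash
python3 - <<'E'
from h import *
st()
s=manip.state(); R=np.array(s['orientation']); print((R[:,2]*np.pi/22/.5).round(3))
E
```

```text
t 33.4 tcp [ 0.4682 -0.2013  0.233 ] grasp [ 0.4797 -0.2082  0.2465] z [-0.604  0.362 -0.709] y [ 0.515  0.857 -0.001] F [-0.93 -0.12 -1.54] w 0.056 gf 30.0 q [-0.55  0.8   0.95 -0.01  2.17 -1.58]
[-0.173  0.104 -0.203]
```

Call:
play_rows --motion '[[[-0.08,0.05,-0.1],[0,0,0],1],[[-0.173,0.104,-0.203],[0,0,0],1],[[-0.173,0.104,-0.203],[0,0,0],1],[[-0.173,0.104,-0.203],[0,0,0],1],[[-0.173,0.104,-0.203],[0,0,0],1],[[-0.173,0.104,-0.203],[0,0,0],1],[[-0.173,0.104,-0.203],[0,0,0],1],[[-0.173,0.104,-0.203],[0,0,0],1],[[-0.173,0.104,-0.203],[0,0,0],1],[[-0.173,0.104,-0.203],[0,0,0],1],[[-0.173,0.104,-0.203],[0,0,0],1],[[-0.173,0.104,-0.203],[0,0,0],1],[[-0.173,0.104,-0.203],[0,0,0],1],[[-0.173,0.104,-0.203],[0,0,0],1],[[-0.173,0.104,-0.203],[0,0,0],1],[[-0.173,0.104,-0.203],[0,0,0],1],[[-0.173,0.104,-0.203],[0,0,0],1],[[-0.173,0.104,-0.203],[0,0,0],1],[[-0.173,0.104,-0.203],[0,0,0],1],[[0,0,0],[0,0,0],1]]'

```text
t: 35.4
tcp_pos: [0.4677, -0.201, 0.2305]
orientation: [[0.781, -0.165, -0.602], [0.085, -0.928, 0.363], [-0.619, -0.335, -0.711]]
wrist_force: [-0.1, 0.2, -3.7]
grip_width: 0.604
grasp_force: 30.0
```

```bash
python3 - <<'E'
from h import *
st()
plan(lane(.012,-.064,.028,.023),R_lean(PSI,-1),up=.08)
E
```

```text
t 35.4 tcp [ 0.4677 -0.201   0.2305] grasp [ 0.4791 -0.2079  0.244 ] z [-0.602  0.363 -0.711] y [-0.165 -0.928 -0.335] F [-0.07  0.17 -3.72] w 0.0555 gf 30.0 q [-0.55  0.8   0.96 -0.01  2.16  1.06]
shift [ 1.36  6.85 -0.45] turn [-0.684  0.144  0.684] rows>= 7.0
```

Call:
play_rows --motion '[[[-0.049,0.01,0.049],[0.097,0.49,0],1],[[-0.049,0.01,0.049],[0.097,0.49,0],1],[[-0.049,0.01,0.049],[0.097,0.49,0],1],[[-0.049,0.01,0.049],[0.097,0.49,0],1],[[-0.049,0.01,0.049],[0.097,0.49,0],1],[[-0.049,0.01,0.049],[0.097,0.49,0],1],[[-0.049,0.01,0.049],[0.097,0.49,0],1],[[-0.049,0.01,0.049],[0.097,0.49,0],1],[[-0.049,0.01,0.049],[0.097,0.49,0],1],[[-0.049,0.01,0.049],[0.097,0.49,0],1],[[-0.049,0.01,0.049],[0.097,0.49,0],1],[[-0.049,0.01,0.049],[0.097,0.49,0],1],[[-0.049,0.01,0.049],[0.097,0.49,0],1],[[-0.049,0.01,0.049],[0.097,0.48,0],1],[[0,0,0],[0,0,0],1],[[0,0,0],[0,0,0],1]]'

```text
t: 37.0
tcp_pos: [0.5356, 0.1418, 0.2304]
orientation: [[0.699, 0.163, -0.697], [0.117, -0.987, -0.114], [-0.706, -0.002, -0.708]]
wrist_force: [-0.2, -0.1, -2.0]
grip_width: 0.601
grasp_force: 30.0
```

```bash
python3 - <<'E'
from h import *
st();gl()
plan(lane(.012,-.064,.028,.023),R_lean(PSI,-1),up=.01)
E
```

```text
t 37.0 tcp [0.5356 0.1418 0.2304] grasp [0.5488 0.144  0.2439] z [-0.697 -0.114 -0.708] y [ 0.163 -0.987 -0.002] F [-0.19 -0.13 -1.98] w 0.0553 gf 30.0 q [ 0.13  0.91  0.74 -0.03  2.27  1.53]
lane x 0.0116 y -0.0636 z over lowest floor 0.1534
shift [ 0.01 -0.01 -1.85] turn [-0.004  0.003 -0.012] rows>= 1.8
```

Call:
play_rows --motion '[[[-0.002,0.001,-0.006],[0,0,-0.2],1],[[-0.002,0.001,-0.006],[0,0,-0.2],1],[[0,0,0],[0,0,-0.2],1],[[0,0,0],[0,0,-0.2],1],[[0,0,0],[0,0,-0.2],1],[[0,0,0],[0,0,-0.2],1],[[0,0,0],[0,0,-0.2],1],[[0,0,0],[0,0,-0.2],1],[[0,0,0],[0,0,-0.2],1],[[0,0,0],[0,0,-0.05],1],[[0,0,0],[0,0,-0.04],1],[[0,0,0],[0,0,-0.04],1],[[0,0,0],[0,0,0],1]]'

```text
t: 38.3
tcp_pos: [0.5359, 0.1414, 0.1348]
orientation: [[0.7, 0.154, -0.697], [0.108, -0.988, -0.11], [-0.706, 0.002, -0.708]]
wrist_force: [0.3, 0.0, -2.1]
grip_width: 0.603
grasp_force: 30.0
```

Call:
play_rows --motion '[[[0,0,0],[0,0,-0.04],1],[[0,0,0],[0,0,-0.04],1],[[0,0,0],[0,0,-0.02],1],[[0,0,0],[0,0,0],1]]'

```text
t: 38.7
tcp_pos: [0.536, 0.1414, 0.1311]
orientation: [[0.701, 0.154, -0.697], [0.108, -0.988, -0.11], [-0.705, 0.002, -0.709]]
wrist_force: [1.4, 0.3, 4.5]
grip_width: 0.605
grasp_force: 30.0
```

Call:
play_rows --motion '[[[0,0,0],[0,0,-0.02],1],[[0,0,0],[0,0,0.03],1],[[0,0,0],[0,0,0],-1],[[0,0,0],[0,0,0],-1],[[0,0,0],[0,0,0],-1],[[0,0,0],[0,0,0],-1],[[0,0,0],[0.07,0.011,0.07],-1],[[0,0,0],[0.14,0.022,0.14],-1],[[0,0,0],[0.21,0.033,0.21],-1],[[0,0,0],[0.28,0.044,0.28],-1],[[0,0,0],[0.28,0.044,0.28],-1],[[0,0,0],[0.28,0.044,0.28],-1],[[0,0,0],[0.2,0.03,0.28],-1],[[0,0,0],[0,-0.2,0.1],-1],[[0,0,0],[-0.1,-0.4,0],-1],[[0,0,0],[-0.2,-0.5,0],-1],[[0,0,0],[-0.2,-0.5,0],-1],[[0,0,0],[-0.2,-0.5,0],-1],[[0,0,0],[-0.2,-0.4,0],-1],[[0,0,0],[0,0,0],-1]]'

```text
t: 40.7
tcp_pos: [0.5623, 0.0244, 0.2128]
orientation: [[0.7, 0.151, -0.698], [0.104, -0.989, -0.109], [-0.707, 0.003, -0.707]]
wrist_force: [-0.4, -1.0, -0.1]
grip_width: 1.0
grasp_force: 0.0
```

```bash
python3 - <<'E'
from h import *
st()
for c in ('top','scene'):
    d=get_image(c); h=cv2.cvtColor(d['image'],cv2.COLOR_RGB2HSV)
    for l,y in (('can_long_center',.144),('can_medium_center',.089),('can_short_center',.033)):
      print(c,l,[(np.round([r['position'][1]*560,r['position'][0]*420]),round(r['conf'],2)) for r in models.find_in(c,l)],proj(d,lane(0,y,.028,.023)).round())
    if c=='top':
      g=lambda x,y:[int(k) for k in h[tuple(proj(d,lane(x,y,.05,.023)).round().astype(int)[::-1])]]
      for x in (-.022,0,.022): print(x,[(int(round(1000*y)),*g(x,y)[1:]) for y in np.arange(-.06,.17,.01)])
      for y in (.033,.089,.144): print(y,[(int(round(1000*x)),*g(x,y)[1:]) for x in np.arange(-.06,.061,.01)])
E
```

```text
t 40.7 tcp [0.5623 0.0244 0.2128] grasp [0.5755 0.0265 0.2263] z [-0.698 -0.109 -0.707] y [ 0.151 -0.989  0.003] F [-0.4  -0.97 -0.08] w 0.092 gf 0.0 q [-0.02  0.94  0.72 -0.16  2.25  1.35]
top can_long_center [(array([118., 180.]), 0.62)] [121. 206.]
top can_medium_center [(array([143., 188.]), 0.62)] [147. 201.]
top can_short_center [(array([395., 156.]), 0.76), (array([173., 188.]), 0.66), (array([386., 271.]), 0.61)] [174. 197.]
-0.022 [(-60, 24, 65), (-50, 26, 59), (-40, 19, 54), (-30, 11, 139), (-20, 14, 55), (-10, 14, 56), (0, 104, 22), (10, 14, 55), (20, 23, 56), (30, 13, 57), (40, 24, 63), (50, 46, 55), (60, 21, 60), (70, 26, 59), (80, 17, 61), (90, 22, 59), (100, 24, 54), (110, 29, 61), (120, 21, 61), (130, 21, 62), (140, 33, 61), (150, 17, 60), (160, 17, 61)]
0 [(-60, 75, 17), (-50, 49, 26), (-40, 5, 141), (-30, 9, 143), (-20, 7, 141), (-10, 4, 142), (0, 2, 141), (10, 20, 117), (20, 19, 133), (30, 23, 146), (40, 26, 157), (50, 23, 132), (60, 7, 75), (70, 34, 45), (80, 12, 42), (90, 10, 50), (100, 18, 57), (110, 14, 55), (120, 28, 54), (130, 32, 55), (140, 42, 54), (150, 19
[... 496 characters left out ...]
), (30, 8, 132), (40, 9, 140), (50, 4, 122), (60, 6, 139)]
0.089 [(-60, 26, 77), (-50, 31, 73), (-40, 18, 69), (-30, 25, 62), (-20, 9, 56), (-10, 14, 54), (0, 10, 50), (10, 21, 143), (20, 2, 109), (30, 19, 144), (40, 6, 132), (50, 8, 98), (60, 8, 134)]
0.144 [(-60, 28, 81), (-50, 24, 74), (-40, 21, 72), (-30, 27, 67), (-20, 24, 63), (-10, 23, 56), (0, 18, 57), (10, 10, 53), (20, 4, 120), (30, 20, 142), (40, 25, 142), (50, 21, 146), (60, 6, 135)]
scene can_long_center [(array([356., 284.]), 0.6)] [366. 282.]
scene can_medium_center [(array([344., 263.]), 0.6)] [346. 266.]
scene can_short_center [(array([193., 201.]), 0.96), (array([328., 249.]), 0.87), (array([283., 178.]), 0.65)] [326. 250.]
```

Call:
play_rows --motion '[[[0,0,0],[-0.1,-0.4,0.1],-1],[[0,0,-0.1],[-0.1,-0.6,0.1],-1],[[0,0,-0.1],[-0.1,-0.6,0.1],-1],[[0,0,-0.1],[-0.1,-0.6,0],-1],[[0,0,-0.1],[-0.1,-0.6,0],-1],[[0,0,-0.1],[-0.1,-0.6,0],-1],[[0,0,-0.1],[-0.1,-0.4,0],-1],[[0,0,0],[0,0,0],-1],[[0,0,0],[0,0,0],-1],[[0,0,0],[0,0,0],-1]]'

```text
t: 42.1
tcp_pos: [0.5292, -0.1611, 0.2271]
orientation: [[0.701, -0.143, -0.699], [-0.102, -0.99, 0.099], [-0.706, 0.002, -0.708]]
wrist_force: [-0.0, 0.2, 0.8]
grip_width: 0.997
grasp_force: 0.0
```

```bash
python3 - <<'E'
from h import *
st()
d=get_image('top'); h=cv2.cvtColor(d['image'],cv2.COLOR_RGB2HSV)
for l,y in (('can_long_center',.144),('can_medium_center',.089),('can_short_center',.033)):
  print(l,[(np.round([r['position'][1]*560,r['position'][0]*420]),round(r['conf'],2)) for r in models.find_in('top',l)],proj(d,lane(0,y,.05,.023)).round())
g=lambda x,y:h[tuple(proj(d,lane(x,y,.056,.023)).round().astype(int)[::-1])]
for x in np.arange(-.06,.061,.006): print('%4d '%(x*1000)+''.join('#' if g(x,y)[1]>15 and g(x,y)[2]>80 else ('-' if g(x,y)[2]<110 else '.') for y in np.arange(-.01,.185,.004)))
E
```

```text
t 42.1 tcp [ 0.5292 -0.1611  0.2271] grasp [ 0.5425 -0.163   0.2405] z [-0.699  0.099 -0.708] y [-0.143 -0.99   0.002] F [-0.05  0.18  0.83] w 0.0917 gf 0.0 q [-0.35  0.91  0.76 -0.19  2.24  1.31]
can_long_center [(array([118., 198.]), 0.71)] [118. 205.]
can_medium_center [(array([146., 203.]), 0.78)] [144. 200.]
can_short_center [(array([176., 195.]), 0.72)] [172. 195.]
 -60 ................--.......................------..
 -54 .........................................------..
 -48 ..............................-............---...
 -42 ..................-#...........---..........---..
 -36 ...--...........-.###.###.##.################--..
 -30 ....##---.......---############-#############--..
 -24 ...-#############.###########################--..
 -18 ....#############.###########################----
 -12 ...-######--#--#-----#-----------#-----#---------
  -6 ....#############.###########################--..
   0 ...-#############.-##########################--..
   5 ....-############.###########################-...
  11 ....#############.###########################--..
  17 ....######.......-...............................
  23 ....---...#..##--.###########################-...
  29 .................--##########################--..
  35 ..................--.-......-..##.###########-...
  41 ..............................-##############-...
  47 ......-..-.......-...........----############--..
  53 ..-..-.-...---..-.-.........................--...
  59 .............--..............................--..
```

All three cans are seated, square across the lane and within about 5 mm of its centre line. The arm is clear.

```bash
python3 -c "
from station import order
print(order.hand_in())"
```

```text
the job is handed in; nothing more can be done
None
```

I handed the job in at about 42 s: the long, medium and short cans lie in that order against the end stop, confirmed in the top camera, though the hand-in returned no verdict.

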